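Open the push-and-turn tablet bottle in the bamboo caddy and keep hold of its cap

ROBOT

A 7-joint arm with a two-finger parallel gripper is mounted at the origin on the work surface. World frame = base frame: x ahead of the robot, y to its left, z up, the work surface at z = 0. Lengths are in m, angles in degrees, forces in N, time in s.
With the tool pointing down it reaches from about 0.425 to 0.875 m from the base axis. Payload 4.7 kg.
Tool frame: the origin (TCP) lies midway between the tips of the shut fingers; the grasp point (between the pads) lies 19 mm behind it; z points along the fingers, y is the line along which they close (so a half turn about z gives the same grasp; the last joint's range is limited). The gripper opens to 87 mm and grips with 3 to 60 N. Pads are 19 mm wide; open, the fingers measure 117 mm over their backs; the gripper's body (75 mm by 190 mm) begins 51 mm behind the grasp point.
Start: joints at [-75.625, 18.392, -4.016, 83.108, 1.295, 78.541, -3.26], TCP at [0.153, 0.632, 0.223] pointing down, gripper open.
Joint ranges: [-163.93, 163.93], [-17.29, 119.83], [-79.2, 71.16], [3.27, 140.29], [-89.18, 269.18], [5.43, 117.66], [-154.24, 154.24]. Speed limits (degrees/s): [147.25, 147.25, 180, 180, 180, 180, 180].

INTERFACE

Orientations are given as [roll, pitch, yaw] about the fixed x, y, z axes, in that order (R = Rz(yaw) Ry(pitch) Rx(roll)).
In Python, from bench import telemetry, cams, ticket gives the robot as it stands. The module is installed in compiled form; this text tells all that it offers.
- The arm moves only by the tool move_arm, never from a script. Its argument "steps" is a list that holds one entry, the list of rows, each a list of 7 numbers: the shift along the world's x, y, z in cm, then the turn, a rotation vector about the world's x, y, z in degrees, then the gripper command: -1 is fully open, 1 is shut, values between are in proportion. In form: [[[tx, ty, tz, rx, ry, rz, hand], ...]]. A call has 1 to 20 rows; each row is the pose to reach, as a shift and turn from the pose commanded when the call began; what a row does not reach only later rows make up. A row lasts 1/8 s, in which the tool goes at most 62.5 mm and 10.7 degrees, less where a joint would pass 70% of its speed; a pose out of reach is approached as far as the arm can. A call with a gripper value outside its range is refused whole. The fingers move at their own pace and stop on an object; "force" is the grip in N (left out, the last holds). Time passes only in rows, so rows that repeat a pose let the fingers close. It gives the time, the measured TCP pose, the force, the opening and the grip force at its end, in the units of the state.
- telemetry.sense(): the state, without advancing time (a new reading comes with each control period).
- cams.camera(name): name is "side" or "top" or "wrist"; returns the picture (400x640x3 uint8, red, green, blue); there is no depth.
- cams.camera_params(name): a dict with "K" (3x3 intrinsics, pixels), "origin" and "attitude" of the camera in the world. Camera axes: x right, y down, z forward; pixel columns grow to the right and rows downward; lengths in m; the calibration is good to about 2 mm. A picture is of the moment at which its call begins: read the wrist's pose just before it. camera_params takes no time and is no camera call; for the wrist camera it gives the pose at the moment of the call.
- ticket.job_done(): hands the job in; it is judged then, once.
The state is a dict: "time": time; "joint_positions": joint angles; "qd": joint speeds; "joint_efforts": joint torques, N m; "position": TCP position; "ee_rot": TCP orientation; "ft_force": force on the tool from outside, world axes, zero at the start; "moment": the same for the moment, N m; "gripper_width": finger opening in m; "grip_force": force on a finger pad.
Only numpy, scipy, OpenCV 4.12 (cv2) and the standard library are available. Lean on these libraries where they do the work, as an engineer would, in place of code of your own. Each camera call takes 0.05 s, during which the arm holds its last target. There are 200 camera calls.

TASK

Open the square tablet bottle that stands in one end bay of the bamboo caddy: push its wide safety cap down, keep it pushed and twist it anticlockwise (seen from above) until it is free, then lift it straight off. Finish while still holding the cap in the gripper, upright and still, a few centimetres above the bottle's open mouth; leave the bottle standing down in its bay and everything else on the cabinet where it is.

Things in the scene. Friction and masses are not known exactly. Their poses are not given: they have to be found in the camera images.
- cap: wide white ribbed safety cap of the square bottle: upright cylinder 50 mm across, 30 mm high, 32 g; origin at its centre, half-way up, z up, x along the bottle's x while locked, 112 mm above the bottle's base. Grip it across its diameter from above, about 10 mm below its top, with 50 N or more; 15 mm of free neck lies below its rim, so fingertips may reach a little past the rim
- cap_liner (a joint): spring liner inside the cap: how far the cap is pushed down (m), 0 when locked, 1500 N/m. Locked, three inner lugs sit in notches, so the cap neither turns nor lifts. Pushed over 4 mm (12 N; bottoms at 7 mm, 17 N) and held at 5 to 6.5 mm it turns anticlockwise seen from above only: past the teeth by 40 degrees, free to lift straight up from 45 to 80, stop at 88
- bottle: amber tablet bottle, the only square one: body 58 x 58 mm, 72 mm high, sloping shoulder to 82 mm, round neck 32 mm across to the mouth at 116 mm; origin at the centre of its base, z up. Stands loose in one end bay of the caddy (either end) with 1.5 mm play, so it turns by 4 degrees at most. 0.13 to 0.27 kg
- bottle_mouth (a point): centre of the rim of the square bottle's neck, 116 mm above its base; z up
- caddy: fixed bamboo caddy 112 (x) x 306 (y) x 78 mm high: at each y end an open-topped bay 61 x 61 mm inside, walls 70 mm high, floor 8 mm above the cabinet top, bay centres at x = -19.5 mm, y = +-116.5 mm; between them a roofed cubby (roof top 78 mm) with a sliding front door. Origin at the centre of its underside, front faces -x
- door_pull (a point): finger recess of the caddy's small sliding front door (80 x 56 mm panel, slides sideways along the front); to be left where it is
- vitamin_bottle: slim round amber bottle with a narrow screw cap, 48 mm in diameter, 125 mm high, in the caddy's other end bay; to be left alone; origin at its base
- silver_remote: aluminium remote 172 x 40 x 13 mm lying before the caddy; to be left alone; origin under its centre
- black_remote: matte black soundbar remote 140 x 44 x 18 mm lying before the caddy; to be left alone; origin under its centre
- tealight_holder: empty glass tealight holder, 72 mm wide at the rim, 55 mm high, beside the caddy's -y end; to be left alone; origin at its base
- tin: stainless steel tin with screw-top lid, 59 mm in diameter, 43 mm high, standing on the cubby's roof; to be left alone; origin at its base
- pill_organiser: seven-compartment weekly pill organiser 32 x 156 x 22 mm lying behind the caddy; to be left alone; origin under its centre
- tumbler: empty glass tumbler 70 mm wide, 88 mm high, beside the caddy's +y end; to be left alone; origin at its base

How it is judged (in metres and radians):
On the way, in this order (a step that is already met when the one before it is completed fails the run):
1. the cap is pushed down (3 mm or more) while still in its locked direction (z of cap in the frame of bottle below 0.1092 m and angle between the x axis of cap and the x axis of bottle, either way round below 0.2 rad), for 0.05 s.
2. the cap, still on the neck, is twisted past the locking teeth (35 degrees or more) (angle between the x axis of cap and the x axis of bottle, either way round above 0.61 rad and z of cap in the frame of bottle below 0.118 m and horizontal distance between cap and bottle_mouth below 0.006 m), for 0.05 s.
3. the cap is lifted clear of the neck, held by the fingers (z of cap in the frame of bottle_mouth above 0.03 m and contact force between the fingers and cap above 1 N and contact force between cap and bottle below 0.1 N), for 0.2 s.
At the end, for the whole second after the job is handed in: The fingers hold the cap and nothing else does: upright (within 0.25 rad), still, its rim 15 to 135 mm above the bottle's mouth (its centre 30 to 150 mm above) and within 30 mm of straight above it; the bottle stands upright in its bay within 10 mm of where it was (all of step 3 and z of cap in the frame of bottle_mouth below 0.15 m and horizontal distance between cap and bottle_mouth below 0.03 m and angle between cap's own z axis and vertical below 0.25 rad and linear speed of cap below 0.02 m/s and distance of bottle from where it was at the start of the episode below 0.01 m and angle between bottle's own z axis and vertical below 0.1 rad); the arm keeps its last pose, push and grip.
It fails at once if the bottle is pulled up out of its bay (distance of bottle from where it was at the start of the episode above 0.025 m).
It fails at once if one of the other things is moved by more than 30 mm (distance of any of vitamin_bottle, silver_remote, black_remote, tealight_holder, tin, pill_organiser, tumbler, door_pull from where it was at the start of the episode above 0.03 m).
It also fails if it takes over 38 s, if anything falls off the work surface, if the arm or the gripper's body presses on something with over 40 N, if the wrist force passes 120 N, or if a joint passes its speed limit or range.

## Working session

There is one attempt and no reset: what is moved stays moved. The work goes in short steps, Python scripts to look and compute and a tool call to move; the robot and the scene stay as the last step left them, time stands still between calls to the robot, and variables do not carry over. Pictures are saved under pics/ and viewed, at most 10 in all, crops included, and the job is handed in when it is done.

Besides the shell and the picture viewer there is one more tool, called after "Emit:" by a JSON object that holds its "api" and its "payload". move_arm: Moves the arm, as the interface text tells. Its arguments: {"type":"object","properties":{"steps":{"type":"array"},"force":{"type":"number"}},"required":["steps"]}

```bash
mkdir -p pics
python3 - <<'E'
from bench import telemetry,cams
import cv2
s=telemetry.sense();print(s)
for n in("top","side"):
    im=cams.camera(n);cv2.imwrite(f"pics/{n}0.png",im[:,:,::-1]);print(n,cams.camera_params(n))
E
```

```text
{'time': 0.0, 'joint_positions': array([-75.62564845,  18.43878806,  -4.01590817,  83.1753591 ,
         1.29501338,  78.5390388 ,  -3.26030436]), 'qd': array([-0.01288804,  0.06373724,  0.02745557, -0.00348793,  0.06865376,
       -0.05496339, -0.1077123 ]), 'joint_efforts': array([ 2.49964833e-04, -4.91278660e+01, -4.03638314e-01, -3.12526023e+01,
       -6.38427841e-02,  4.36007779e-02,  1.70398771e-04]), 'position': array([0.15238972, 0.6313212 , 0.22146062]), 'ee_rot': array([-1.79892058e+02,  5.58615522e-03,  1.66435469e+02]), 'ft_force': array([ 0.20049542, -0.91522271,  0.19273558]), 'moment': array([-0.02681214, -0.02133969,  0.03954563]), 'grip_force': 0.0, 'gripper_width': 0.08697499690922474}
top {'K': array([[412.06453868,   0.        , 321.93951712],
       [  0.        , 412.06453868, 192.38043795],
       [  0.        ,   0.        ,   1.        ]]), 'origin': array([0.46005986, 0.04163337, 0.86737639]), 'attitude': array([-171.22550185,   -0.6510114 ,  -88.94612101])}
side {'K': array([[391.83737896,   0.        , 313.22503992],
       [  0.        , 391.83737896, 193.68880963],
       [  0.        ,   0.        ,   1.        ]]), 'origin': array([ 0.32788072, -0.46480028,  0.71721142]), 'attitude': array([-137.60806505,   -0.17746277,  -27.97828638])}
```

View pics/top0.png

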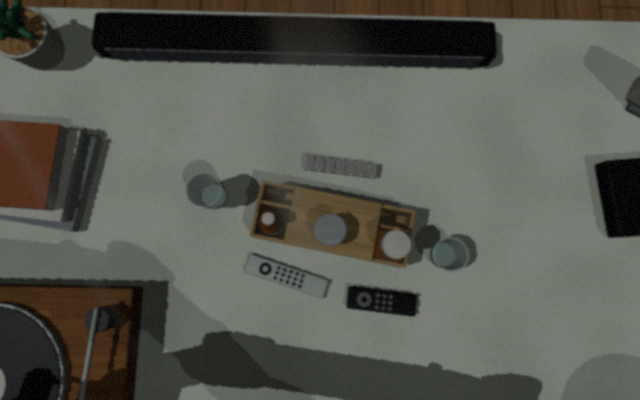

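View pics/side0.png

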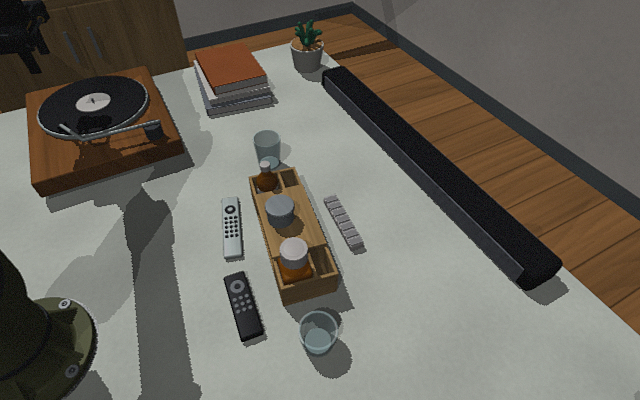

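Top view: the wide white cap is at about (396,243), at the -y end of the caddy; the tin is at (330,229) and the narrow-cap vitamin bottle at (268,218). The side view shows the cap top near (294,247).

```bash
cat > h.py <<'E'
import numpy as np,cv2
from scipy.spatial.transform import Rotation as R
def ray(p,uv):
    d=R.from_euler('xyz',p['attitude'],degrees=True).as_matrix()@np.linalg.inv(p['K'])@[uv[0],uv[1],1.]
    return np.array(p['origin']),d
def onz(p,uv,z):
    o,d=ray(p,uv);return o+d*(z-o[2])/d[2]
def blob(im,near,box,vmin,smax):
    h=cv2.cvtColor(im,cv2.COLOR_RGB2HSV);m=((h[...,2]>vmin)&(h[...,1]<smax)).astype(np.uint8)
    k=np.zeros_like(m);u,v=near;k[v-box:v+box,u-box:u+box]=1
    m=cv2.morphologyEx(m*k,cv2.MORPH_OPEN,np.ones((3,3),np.uint8))
    c=max(cv2.findContours(m,cv2.RETR_EXTERNAL,cv2.CHAIN_APPROX_NONE)[0],key=cv2.contourArea)
    return c
E
python3 - <<'E'
from h import *
from bench import cams,telemetry
im=cv2.imread('pics/top0.png')[:,:,::-1].copy();p=cams.camera_params('top')
h=cv2.cvtColor(im,cv2.COLOR_RGB2HSV);print(h[243,380:414].tolist())
c=blob(im,(396,243),22,120,40);(u,v),r=cv2.minEnclosingCircle(c);print(u,v,r,cv2.contourArea(c),onz(p,(u,v),.135),onz(p,(u+r,v),.135))
# caddy
m=cv2.inRange(h,(8,60,50),(25,255,255));m[:170]=0;m[275:]=0;m[:,:240]=0;m[:,425:]=0
m=cv2.morphologyEx(m,cv2.MORPH_CLOSE,np.ones((25,25),np.uint8))
c=max(cv2.findContours(m,0,2)[0],key=cv2.contourArea);b=cv2.boxPoints(cv2.minAreaRect(c));print(b)
for q in b:print(onz(p,q,.07))
s=cv2.imread('pics/side0.png')[:,:,::-1].copy();ps=cams.camera_params('side')
c=blob(s,(294,247),25,140,40);print(cv2.boundingRect(c),cv2.minEnclosingCircle(c),onz(ps,(294,247),.135))
E
```

```text
[[14, 67, 65], [30, 14, 71], [8, 12, 87], [30, 13, 102], [15, 14, 112], [36, 11, 116], [21, 15, 118], [30, 7, 116], [39, 15, 118], [30, 9, 116], [35, 13, 116], [25, 13, 116], [20, 13, 115], [24, 11, 114], [35, 14, 113], [30, 11, 113], [30, 11, 114], [24, 11, 113], [24, 11, 113], [36, 11, 114], [30, 14, 113], [21, 16, 115], [23, 9, 109], [20, 14, 110], [30, 16, 113], [40, 14, 113], [30, 11, 111], [24, 12, 110], [26, 16, 114], [35, 14, 108], [36, 14, 91], [45, 20, 77], [48, 19, 66], [80, 13, 58]]Traceback (most recent call last):
  File "<stdin>", line 5, in <module>
  File "h.py", line 12, in blob
    c=max(cv2.findContours(m,cv2.RETR_EXTERNAL,cv2.CHAIN_APPROX_NONE)[0],key=cv2.contourArea)
ValueError: max() iterable argument is empty
```

Run:
```python
from h import *
from bench import cams,telemetry
im=cv2.imread('pics/top0.png')[:,:,::-1].copy();p=cams.camera_params('top')
h=cv2.cvtColor(im,cv2.COLOR_RGB2HSV)
c=blob(im,(396,243),20,92,45);(u,v),r=cv2.minEnclosingCircle(c);print(u,v,r,cv2.contourArea(c),cv2.boundingRect(c),onz(p,(u,v),.135),onz(p,(u+r,v),.135))
m=cv2.inRange(h,(8,60,50),(25,255,255));m[:170]=0;m[275:]=0;m[:,:240]=0;m[:,425:]=0
m=cv2.morphologyEx(m,cv2.MORPH_CLOSE,np.ones((25,25),np.uint8))
c=max(cv2.findContours(m,0,2)[0],key=cv2.contourArea);b=cv2.boxPoints(cv2.minAreaRect(c));print(b)
for q in b:print(onz(p,q,.07))
ps=cams.camera_params('side');print(onz(ps,(294,247),.135))
```

```text
396.2742004394531 243.9193572998047 14.104008674621582 565.5 (383, 230, 28, 28) [ 0.48370712 -0.09771168  0.135     ] [ 0.48417507 -0.12270576  0.135     ]
[[249.00244 235.60365]
 [260.94055 177.74962]
 [417.3139  210.01714]
 [405.3758  267.87115]]
[0.49637335 0.17353526 0.07      ]
[0.6099682  0.15525335 0.07      ]
[ 0.55223795 -0.15179682  0.07      ]
[ 0.4407365  -0.12706703  0.07      ]
[ 0.48779658 -0.0942874   0.135     ]
```

Emit:
{"api": "move_arm", "payload": {"steps": [[[5.7,-2.7,0.5,0,0,-6.6,-1],[11,-5.9,1,0,0,-13.2,-1],[15.8,-9.5,1.5,0,0,-19.8,-1],[20.3,-13.5,2,0,0,-26.4,-1],[24.2,-17.9,2.5,0,0,-33,-1],[27.7,-22.6,3,0,0,-39.6,-1],[30.6,-27.5,3,0,0,-46.2,-1],[33,-32.6,3,0,0,-52.8,-1],[34.8,-37.8,3,0,0,-59.4,-1],[36.1,-43,3,0,0,-66,-1],[36.9,-48.3,3,0,0,-72.6,-1],[37.1,-53.6,3,0,0,-79.2,-1],[36.8,-58.7,3,0,0,-85.8,-1],[36.1,-63.7,3,0,0,-92.4,-1],[34.8,-68.6,3,0,0,-99,-1],[33.1,-73,3,0,0,-106,-1],[33.1,-73,3,0,0,-106,-1],[33.1,-73,3,0,0,-106,-1]]]}}

```text
time: 2.35
position: [0.4835, -0.0974, 0.2524]
ee_rot: [-180.0, -0.0, 60.5]
ft_force: [1.0, 1.4, -0.3]
gripper_width: 0.087
grip_force: 0.0
```

Run:
```python
from h import *
from bench import cams,telemetry
s=telemetry.sense();print(s['position'],s['ee_rot'],s['joint_positions'].round(1),s['ft_force'])
p=cams.camera_params('wrist');im=cams.camera('wrist');cv2.imwrite('pics/w1.png',im[:,:,::-1]);print(p)
```

```text
[ 0.48351437 -0.0973531   0.25241353] [-1.79974238e+02 -3.61941336e-02  6.04908356e+01] [-29.5  -3.3  36.7 103.3   2.   79.3 -22.7] [ 0.96038061  1.36807646 -0.3438965 ]
{'K': array([[306.49008591,   0.        , 318.09311301],
       [  0.        , 306.49008591, 198.79388348],
       [  0.        ,   0.        ,   1.        ]]), 'origin': array([ 0.52459085, -0.02752933,  0.41426515]), 'attitude': array([ 1.62791743e+02,  7.12422676e-03, -2.94742118e+01])}
```

View pics/w1.png

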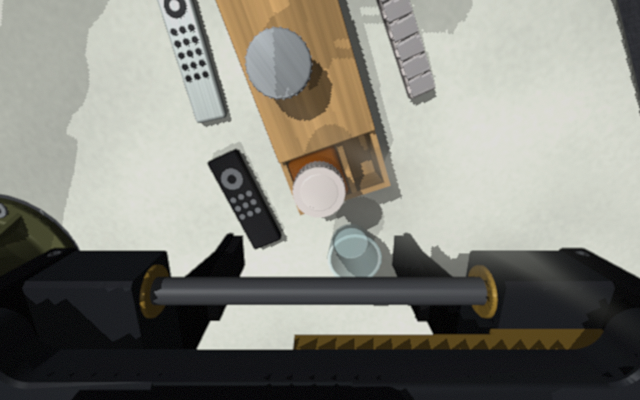

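The wrist view shows the cap top at about (319,191), with the ribs showing above it and the tealight holder at (354,250).

Run:
```python
from h import *
from bench import cams
im=cv2.imread('pics/w1.png')[:,:,::-1].copy();p=cams.camera_params('wrist')
h=cv2.cvtColor(im,cv2.COLOR_RGB2HSV);print(h[150:225:3,319].tolist())
for vm in(150,170,190):
    c=blob(im,(319,190),32,vm,40);(u,v),r=cv2.minEnclosingCircle(c);q=onz(p,(u,v),.135);print(vm,u,v,r,cv2.contourArea(c),cv2.boundingRect(c),q,np.linalg.norm(onz(p,(u+r,v),.135)-q))
```

```text
[[14, 137, 84], [14, 193, 115], [14, 200, 116], [14, 204, 116], [9, 23, 112], [9, 14, 131], [11, 14, 202], [10, 15, 209], [11, 13, 214], [8, 13, 210], [15, 12, 208], [8, 13, 209], [13, 15, 210], [14, 13, 209], [10, 15, 210], [9, 12, 209], [14, 13, 209], [13, 15, 211], [12, 12, 209], [11, 13, 212], [11, 14, 206], [10, 14, 213], [11, 13, 214], [43, 14, 218], [38, 13, 216]]
150 313.0 198.5 34.38396072387695 2477.5 (287, 167, 58, 55) [ 0.47810503 -0.09960575  0.135     ] 0.03278127747021866
170 313.0520935058594 198.9479217529297 34.13227081298828 2425.0 (287, 168, 58, 54) [ 0.4779269  -0.10001867  0.135     ] 0.032556075854166214
190 311.8888854980469 198.14999389648438 33.78736114501953 2369.0 (287, 168, 57, 54) [ 0.47735529 -0.09878263  0.135     ] 0.03220111925952321
```

Run:
```python
from h import *
from bench import cams
im=cv2.imread('pics/w1.png')[:,:,::-1].copy();p=cams.camera_params('wrist')
h=cv2.cvtColor(cv2.GaussianBlur(im,(5,5),0),cv2.COLOR_RGB2HSV);m=cv2.inRange(h,(0,5,160),(22,40,255))
k=np.zeros_like(m);k[158:226,287:352]=1;m=cv2.morphologyEx(m*k,cv2.MORPH_OPEN,np.ones((5,5)))
c=max(cv2.findContours(m,0,1)[0],key=cv2.contourArea);c=cv2.convexHull(c)
(u,v),r=cv2.minEnclosingCircle(c);print(u,v,r,cv2.contourArea(c),cv2.boundingRect(c),cv2.fitEllipse(c))
M=cv2.fitEllipse(c)[0]
for z in((u,v),M):print(onz(p,z,.135))
o,d=ray(p,M);t,e=ray(cams.camera_params('top'),(396.27,243.92))
A=np.c_[d,-e];x=np.linalg.lstsq(A,t-o,rcond=None)[0];print(o+d*x[0],t+e*x[1])
```

```text
318.1739196777344 192.5 26.240999221801758 2038.5 (293, 167, 52, 50) ((318.21728515625, 191.91697692871094), (50.319149017333984, 52.523887634277344), 92.70702362060547)
[ 0.48532369 -0.09684165  0.135     ]
[ 0.48564142 -0.09636129  0.135     ]
[ 0.48390191 -0.09945641  0.12257621] [ 0.48410315 -0.10004535  0.12269475]
```

Emit:
{"api": "move_arm", "payload": {"steps": [[[0.1,0,-3,0,0,0,-1],[0.1,0,-6,0,0,0,-1],[0.1,0,-9,0,0,0,-1],[0.1,0,-11.5,0,0,0,-1],[0.1,0,-13.5,0,0,0,-1],[0.1,0,-14.4,0,0,0,-1],[0.1,0,-14.4,0,0,0,-1]]], "force": 60}}

```text
time: 3.28
position: [0.4844, -0.0973, 0.1082]
ee_rot: [-180.0, 0.1, 60.5]
ft_force: [-0.1, -0.1, 0.7]
gripper_width: 0.0869
grip_force: 0.0
```

Run:
```python
from h import *
from bench import cams,telemetry
a=cams.camera('side')[150:330,190:390];b=cams.camera('wrist')
a=cv2.resize(a,None,fx=2.5,fy=2.5)[:400];b=b[:400:1,160:460]
cv2.imwrite('pics/c1.png',np.hstack([a,b])[:,:,::-1]);print(telemetry.sense()['ft_force'])
```

```text
[-0.31798332 -0.03213378 -0.10285016]
```

View pics/c1.png

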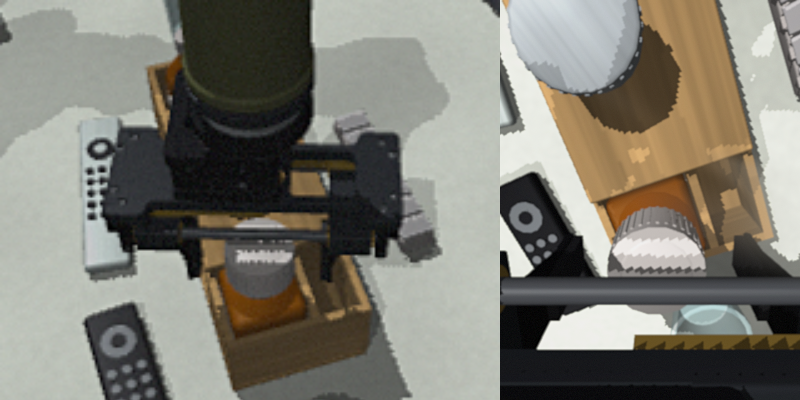

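The cap sits midway between the fingers (wrist view: cap edges at about 608 and 705, fingertips at 580 and 735). Closing now.

Emit:
{"api": "move_arm", "payload": {"steps": [[[0,0,0,0,0,0,1],[0,0,0,0,0,0,1],[0,0,0,0,0,0,1],[0,0,0,0,0,0,1],[0,0,0,0,0,0,1],[0,0,0,0,0,0,1]]], "force": 60}}

```text
time: 4.12
position: [0.4844, -0.098, 0.1086]
ee_rot: [-180.0, 0.0, 60.4]
ft_force: [-0.8, -0.1, 1.7]
gripper_width: 0.0493
grip_force: 60.0
```

Emit:
{"api": "move_arm", "payload": {"steps": [[[0,0,-0.15,0,0,0,1],[0,0,-0.3,0,0,0,1],[0,0,-0.45,0,0,0,1],[0,0,-0.45,0,0,0,1],[0,0,-0.45,0,0,0,1]]]}}

```text
time: 4.75
position: [0.4849, -0.0981, 0.1054]
ee_rot: [180.0, -0.1, 60.4]
ft_force: [-3.8, 0.4, 11.1]
gripper_width: 0.0495
grip_force: 60.0
```

Emit:
{"api": "move_arm", "payload": {"steps": [[[0,0,-0.15,0,0,0,1],[0,0,-0.28,0,0,0,1],[0,0,-0.28,0,0,0,1],[0,0,-0.28,0,0,0,1]]]}}

```text
time: 5.25
position: [0.4852, -0.0981, 0.1031]
ee_rot: [180.0, -0.1, 60.4]
ft_force: [-4.7, 0.3, 13.0]
gripper_width: 0.049
grip_force: 60.0
```

Emit:
{"api": "move_arm", "payload": {"steps": [[[0,0,-0.05,0,0,0,1],[0,0,-0.05,0,0,4,1],[0,0,-0.05,0,0,8,1],[0,0,-0.05,0,0,12,1],[0,0,-0.05,0,0,16,1],[0,0,-0.05,0,0,20,1],[0,0,-0.05,0,0,20,1]]]}}

```text
time: 6.12
position: [0.4865, -0.098, 0.1032]
ee_rot: [179.8, -0.1, 80.5]
ft_force: [-2.2, 1.1, 13.4]
gripper_width: 0.0491
grip_force: 60.0
```

```bash
python3 -c "
from bench import telemetry
s=telemetry.sense()
for k in s:print(k,s[k])"
```

```text
time 6.125
joint_positions [-26.71146033   5.25647251  36.99063747 114.24864092  -3.70502618
  61.37583603   2.40063158]
qd [-0.12017329  0.06140898  0.01100957  0.06770185  0.10608165  0.02290873
 -0.79246479]
joint_efforts [  0.53234205 -21.50865555   1.85592446 -23.44326317   0.17515377
  -0.87908026   0.09216942]
position [ 0.48653745 -0.09796997  0.10315475]
ee_rot [ 1.79776180e+02 -8.93198561e-02  8.04732382e+01]
ft_force [-2.18770767  1.11213254 13.36907301]
moment [0.18392611 0.52519325 0.07280724]
grip_force 60.00432733763233
gripper_width 0.04914015138658144
```

Emit:
{"api": "move_arm", "payload": {"steps": [[[0,0,0,0,0,5,1],[0,0,0,0,0,10,1],[0,0,0,0,0,15,1],[0,0,0,0,0,20,1],[0,0,0,0,0,25,1],[0,0,0,0,0,30,1],[0,0,0,0,0,35,1],[0,0,0,0,0,40,1],[0,0,0,0,0,44,1],[0,0,0,0,0,44,1],[0,0,0,0,0,44,1]]]}}

```text
time: 7.5
position: [0.4871, -0.098, 0.1034]
ee_rot: [179.7, 0.1, 124.5]
ft_force: [-1.3, 1.4, 13.2]
gripper_width: 0.0493
grip_force: 60.0
```

Run:
```python
from h import *
from bench import cams,telemetry
a=cams.camera('side')[150:330,190:390];b=cams.camera('wrist')
a=cv2.resize(a,None,fx=2.5,fy=2.5)[:400];b=b[:400:1,160:460]
cv2.imwrite('pics/c2.png',np.hstack([a,b])[:,:,::-1]);s=telemetry.sense();print(s['ft_force'],s['moment'])
```

```text
[-1.63556198  0.89546272 13.50007042] [0.27932544 0.2339761  0.09695348]
```

View pics/c2.png

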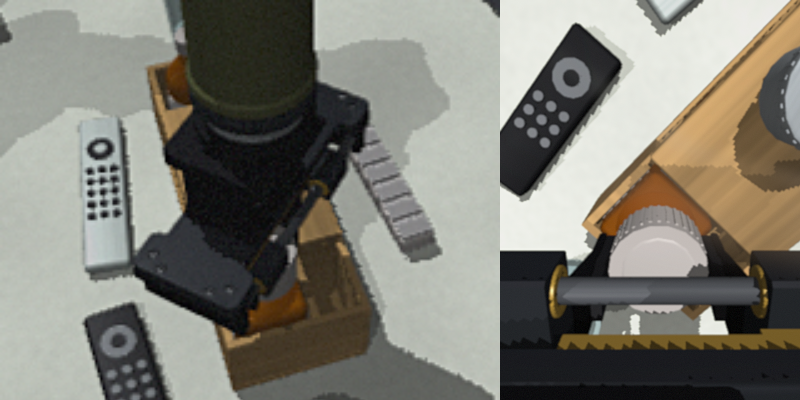

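The gripper has turned 64° with the bottle still seated in its bay. Next is a cautious test lift.

Emit:
{"api": "move_arm", "payload": {"steps": [[[0,0,0.3,0,0,0,1],[0,0,0.6,0,0,0,1],[0,0,0.9,0,0,0,1],[0,0,1.2,0,0,0,1],[0,0,1.5,0,0,0,1],[0,0,1.5,0,0,0,1]]]}}

```text
time: 8.35
position: [0.4842, -0.0982, 0.1156]
ee_rot: [-180.0, -0.0, 124.4]
ft_force: [-0.1, 0.7, -0.9]
gripper_width: 0.0492
grip_force: 60.0
```

Run:
```python
from h import *
from bench import cams,telemetry
a=cams.camera('side')[150:330,190:390];b=cams.camera('wrist')
a=cv2.resize(a,None,fx=2.5,fy=2.5)[:400];b=b[:400:1,160:460]
cv2.imwrite('pics/c3.png',np.hstack([a,b])[:,:,::-1]);s=telemetry.sense();print(s['ft_force'],s['moment'])
```

```text
[0.21082775 0.98314941 0.03775578] [-0.02642682  0.0176304  -0.0419868 ]
```

View pics/c3.png

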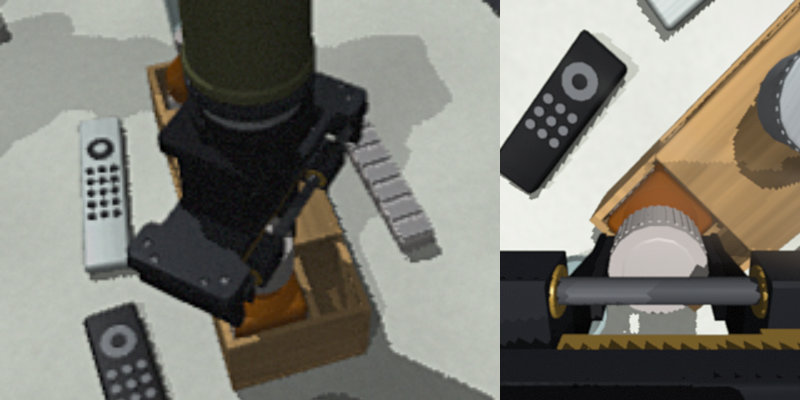

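Emit:
{"api": "move_arm", "payload": {"steps": [[[0,0,0.5,0,0,0,1],[0,0,1,0,0,0,1],[0,0,1.6,0,0,0,1],[0,0,2.3,0,0,0,1],[0,0,3.1,0,0,0,1],[0,0,4,0,0,0,1],[0,0,5,0,0,0,1],[0,0,6,0,0,0,1],[0,0,6.5,0,0,0,1],[0,0,6.5,0,0,0,1],[0,0,6.5,0,0,0,1],[0,0,6.5,0,0,0,1],[0,0,6.5,0,0,0,1]]]}}

```text
time: 10.07
position: [0.4843, -0.0981, 0.1805]
ee_rot: [-180.0, -0.0, 124.4]
ft_force: [-0.5, 0.2, 0.9]
gripper_width: 0.0492
grip_force: 60.0
```

Run:
```python
from h import *
from bench import cams,telemetry
a=cams.camera('side')[150:330,190:390];b=cams.camera('wrist')
a=cv2.resize(a,None,fx=2.5,fy=2.5)[:400];b=b[:400:1,160:460]
cv2.imwrite('pics/c4.png',np.hstack([a,b])[:,:,::-1]);s=telemetry.sense();print(s['ft_force'],s['moment'],s['grip_force'])
```

```text
[ 0.29404421  0.98736322 -0.51629931] [-0.09766531  0.00189651 -0.01927185] 59.99967216529001
```

View pics/c4.png

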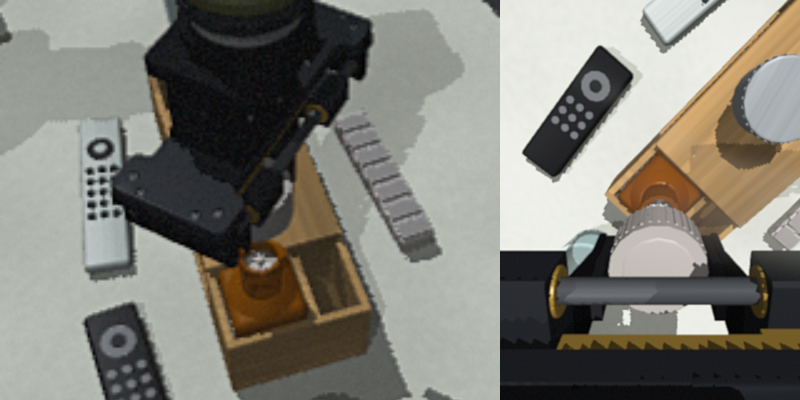

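The bottle stands in its bay with its mouth open (side view, about (262,258)). The cap is held upright in the gripper directly above it.

```bash
python3 -c "
from bench import ticket
print(ticket.job_done())"
```

```text
the job is handed in; nothing more can be done
None
```

The cap is off and held upright about 7 cm above the open mouth of the bottle, which is still standing in its bay; the job is handed in at about 10 s, but the hand-in call returned no verdict.

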